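# Two product photographs of a table radio

### The job

Photograph the radio for its sale listing. It stands front to the camera: press the camera's shutter button fully down and let it come up; then turn the radio a quarter turn on the spot, so that the end with the big tuning knob squarely faces the camera, stand it gently down and let go of it, and press and release the shutter again for the second picture. Do not shift the camera, and leave the other things as they are.

Things in the scene. Friction and masses are not known exactly. Their poses are not given: they have to be found in the camera images.
- photo_camera: Black camera, body 134 mm wide, 42 deep, z 80 to 156 mm, about 1 kg, loose on a tabletop tripod (3 rubber feet 104 mm out). Origin on the table under the tripod's centre; x is the way the lens looks, towards the radio, y to the camera's left, z up. Lens 67 mm across, reaching x = 92 mm. A hand grip bulges forward on its right (y -67 to -31 mm, x up to 45 mm), the shutter button on top.
- shutter_top (a point): Centre of the top face of the shutter button: round plain steel, 17 mm across, on top of the camera's hand grip, at x 29, y -51, z 167 mm in the camera's frame, 9 mm above the flat collar round it (25 mm across). It goes straight down as the button is pressed. No other control stands near it.
- viewfinder (a point): Top centre of the camera's viewfinder hump (50 mm along x, 38 along y), z = 179 mm: 12 mm higher than the shutter button; its near side is 38 mm to the left of the button's centre.
- shutter (a joint): Travel of the shutter button in m: 0 up, 0.005 fully down (hard stop). Spring: starts to move at about 1.2 N, fully down at about 4 N; springs up by itself when let go.
- radio: Wooden table radio, loose, 0.5 to 0.85 kg: 66 mm deep (x), 160 wide (y), cabinet top at z = 106 mm. Origin at the centre of its underside. Its front (aluminium, speaker) is its -x side and faces the camera at the start, its x about along the camera's x. The big tuning knob is on its -y end; the +y end has two small sockets. A 90 degree turn clockwise from above brings it to the camera.
- radio_handle (a point): Middle of the radio's carrying handle: a wooden bar along the radio's y, 13 mm thick (x), 14 mm high, 136 mm long, centre 155 mm above the table, 42 mm of free space under it; held by two steel posts at y = -60 and +60 mm.
- radio_knob (a point): Centre of the outer face of the big tuning knob (52 mm across, plain steel) on the radio's -y end, 95 mm from the radio's middle, 60 mm up.
- lens_cap: Bystander: black lens cap lying flat, 76 mm across, 12 mm high; origin under its centre.
- spare_lens: Bystander: spare black lens standing upright, 75 mm across, 99 mm high; origin under its centre.
- bowl: Bystander: white bowl, 116 mm across, 50 mm high; origin under its centre.
- brush: Bystander: dust brush lying flat, 170 mm long along x.
- mug: Bystander: earthenware mug, 80 mm across, 90 mm high; origin under its centre.
Things that resemble listed ones, but are neither listed nor needed, are in the scene too. What is shaped like the radio but blue or green is not meant.

How it is judged:
By the outcome, as a careful person would: the job done as asked, in the order asked, and still so for the second after the job is handed in, with the robot touching nothing.
It also fails if it takes over 58 s, if anything falls off the work surface, if the arm or the gripper's body presses on something with over 40 N, if the wrist force passes 120 N, or if a joint passes its speed limit or range.

### The arm

A 6-joint arm with a two-finger parallel gripper is mounted at the origin on the work surface. World frame = base frame: x ahead of the robot, y to its left, z up, the work surface at z = 0. Lengths are in m, angles in rad, forces in N, time in s.
With the tool pointing down it reaches from about 0.375 to 0.9 m from the base axis. Payload 3.1 kg.
Tool frame: the origin (TCP) lies between the finger pads; the fingertips stand 8 mm ahead of it and the grasp point (between the pads) lies 11 mm behind it; z points along the fingers, y is the line along which they close (so a half turn about z gives the same grasp; the last joint's range is limited). The gripper opens to 87 mm and grips with 3 to 60 N. Pads are 19 mm wide; open, the fingers measure 117 mm over their backs; the gripper's body (75 mm by 190 mm) begins 51 mm behind the grasp point.
Start: joints at [-1.462, 0.527, 1.433, -0, 1.181, -0.178], TCP at [0.177, -0.599, 0.231] pointing down, gripper open.
Joint ranges: [-3.08, 3.08], [-0.75, 2.2], [0.22, 2.44], [-1.43, 4.57], [0, 2.65], [-2.85, 2.85]. Speed limits (rad/s): [2.79, 2.79, 3.14, 3.14, 3.14, 3.14].

### API

Orientations are given as a unit quaternion [x, y, z, w].
In Python, from rig import robot gives the robot as it stands.
- The arm moves only by the tool move_arm, never from a script. Its argument "motion" is text: rows parted by semicolons, each of 5 numbers parted by spaces: the opening, from -1 (shut) to 1 (fully open), then the shift along the tool's x, y, z normalised to -1 to 1, where 1 is 0.2 m, then the turn about the tool's z normalised to -1 to 1, where 1 is pi rad. A call has 1 to 12 rows; each row is the pose to reach, as a shift and turn from the pose commanded when the call began, along the tool's axes at that moment, turning the shorter way round; what a row does not reach only later rows make up. A row lasts 1/12 s, in which the tool goes at most 41.7 mm and 7.16 degrees, less where a joint would pass 70% of its speed; a pose out of reach is approached as far as the arm can. A call with a number of a shift or a turn outside -1 to 1 is refused whole. A call with a gripper value outside its range is refused whole. The fingers move at their own pace and stop on an object; "newtons" is the grip in N (left out, the last holds). Time passes only in rows, so rows that repeat a pose let the fingers close. It gives the time, the measured TCP pose, the force, the opening and the grip force at its end, in the units of the state.
- robot.get_obs(): the state, without advancing time (a new reading comes with each control period).
- robot.camera(name): name is "scene" or "side" or "wrist"; returns (picture, depth): 400x640x3 uint8, red, green, blue; 400x640 float32, m along the optical axis (not along the pixel's ray), 0 where there is no reading.
- robot.camera_model(name): a dict with "mtx" (3x3 intrinsics, pixels), "position" and "attitude" of the camera in the world. Camera axes: x right, y down, z forward; pixel columns grow to the right and rows downward; lengths in m; the calibration is good to about 2 mm. A picture is of the moment at which its call begins: read the wrist's pose just before it. camera_model takes no time and is no camera call; for the wrist camera it gives the pose at the moment of the call.
- robot.hand_in(): hands the job in; it is judged then, once.
The state is a dict: "time": time; "q": joint angles; "joint_velocities": joint speeds; "joint_torque": joint torques, N m; "position": TCP position; "tool_rot": TCP orientation; "ft_force": force on the tool from outside, world axes, zero at the start; "moment": the same for the moment, N m; "grip_width": finger opening in m; "grip_force": force on a finger pad.
Only numpy, scipy, OpenCV 4.12 (cv2) and the standard library are available. Lean on these libraries where they do the work, as an engineer would, in place of code of your own. Each camera call takes 0.05 s, during which the arm holds its last target. There are 200 camera calls.

## Working session

There is one attempt and no reset: what is moved stays moved. The work goes in short steps, Python scripts to look and compute and a tool call to move; the robot and the scene stay as the last step left them, time stands still between calls to the robot, and variables do not carry over. Pictures are saved under pics/ and viewed, at most 10 in all, crops included, and the job is handed in when it is done.

Besides the shell and the picture viewer there is one more tool, called after "Emit:" by a JSON object that holds its "method" and its "body". move_arm: Moves the arm, as the interface text tells. Its arguments: {"type":"object","properties":{"motion":{"type":"string"},"newtons":{"type":"number"}},"required":["motion"]}

```bash
mkdir -p pics; cat > h.py <<'E'
import numpy as np, cv2
from scipy.spatial.transform import Rotation as R
from rig import robot
def rot(a):
    a=np.array(a); return a if a.shape==(3,3) else R.from_quat(a).as_matrix()
def cloud(name):
    m=robot.camera_model(name); p,d=robot.camera(name)
    K=np.array(m["mtx"]); v,u=np.mgrid[0:400,0:640]
    c=np.stack([(u-K[0,2])/K[0,0]*d,(v-K[1,2])/K[1,1]*d,d],-1)
    w=c@rot(m["attitude"]).T+np.array(m["position"]); w[d==0]=np.nan
    return p,d,w,m
def save(n,p): cv2.imwrite("pics/"+n,p[:,:,::-1])
E
python3 - <<'E'
from h import *
for n in("scene","side"):
    p,d,w,m=cloud(n); save(n+"0.png",p); np.savez(n+"0.npz",p=p,d=d,w=w); print(n,m)
print(robot.get_obs())
E
```

```text
scene {'mtx': array([[473.55830553,   0.        , 323.04093278],
       [  0.        , 473.55830553, 201.97920409],
       [  0.        ,   0.        ,   1.        ]]), 'position': array([ 1.34352985, -0.57318716,  1.26023258]), 'attitude': array([ 0.83712334,  0.42010776, -0.16161112, -0.31083088])}
side {'mtx': array([[518.32623163,   0.        , 333.24969251],
       [  0.        , 518.32623163, 199.09588674],
       [  0.        ,   0.        ,   1.        ]]), 'position': array([ 0.46192197, -1.32170826,  1.29626227]), 'attitude': array([ 0.90905166, -0.02330541,  0.01055833, -0.41589718])}
{'time': 0.1, 'q': array([-1.46152545e+00,  5.28360411e-01,  1.43378311e+00, -3.78649936e-05,
        1.18141504e+00, -1.78524435e-01]), 'joint_velocities': array([ 0.00122046, -0.00019614, -0.00356577, -0.00099718, -0.00047331,
        0.00093735]), 'joint_torque': array([ 1.40488173e-04, -4.40984058e+01, -1.77150142e+01,  6.34497358e-02,
        5.34155988e-02, -5.07708376e-05]), 'position': array([ 0.17733023, -0.59863273,  0.2296745 ]), 'tool_rot': array([ 9.89663074e-01,  1.43408625e-01,  1.65320176e-05, -9.82971077e-04]), 'ft_force': array([ 0.40319643, -0.68012855, -0.28054651]), 'moment': array([ 0.01940997,  0.00387362, -0.02741664]), 'grip_force': 0.0, 'grip_width': 0.08728250789822149}
```

View pics/scene0.png

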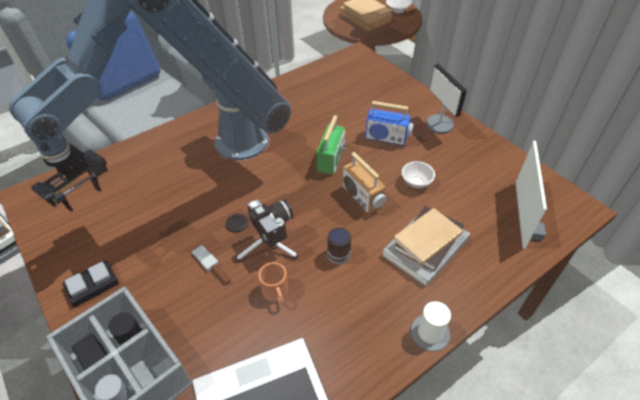

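View pics/side0.png

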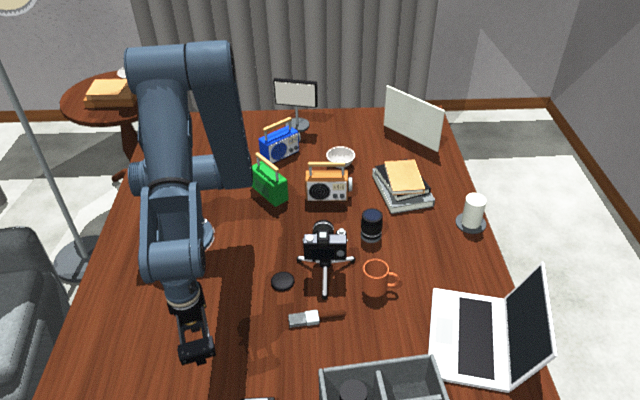

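The side picture shows the wooden radio with its aluminium front at (328,187), and its knob to the right at (349,187). In the scene picture it is at (363,187). The look-alikes are the blue radio at side (281,143) / scene (388,127) and the green one at side (270,185) / scene (331,148). The photo camera is at side (325,245) / scene (268,220). I choose the wooden radio and check it in a close crop.

```bash
python3 - <<'E'
import numpy as np, cv2
a=np.load("side0.npz"); b=np.load("scene0.npz")
c1=cv2.resize(a['p'][140:300,270:400],None,fx=3,fy=3,interpolation=cv2.INTER_CUBIC)
c2=cv2.resize(b['p'][140:260,230:400][:, :],None,fx=2.35,fy=2.35,interpolation=cv2.INTER_CUBIC)
o=np.zeros((480,800,3),np.uint8); o[:480,:390]=c1; o[:c2.shape[0],395:395+c2.shape[1]]=c2[:,:405]
cv2.imwrite("pics/crop.png",o[:,:,::-1])
for nm,s,(r0,r1,c0,c1) in (("scene",b,(140,270,230,400)),("side",a,(140,300,270,400))):
    w=s['w'][r0:r1,c0:c1].reshape(-1,3); p=s['p'][r0:r1,c0:c1].reshape(-1,3)
    def box(lo,hi,x,y):
        k=(w[:,2]>lo)&(w[:,2]<hi)&(w[:,0]>x[0])&(w[:,0]<x[1])&(w[:,1]>y[0])&(w[:,1]<y[1]); return w[k]
    print(nm,"table z",np.nanmedian(w[:,2][w[:,2]<.02]))
    for lo,hi in((.147,.17),(.1,.115),(.16,.172),(.172,.19)):
        k=(w[:,2]>lo)&(w[:,2]<hi)
        v,u=np.nonzero(k.reshape(r1-r0,c1-c0)); q=w[k]
        # cluster by connected comps
        n,l,st,ce=cv2.connectedComponentsWithStats(k.reshape(r1-r0,c1-c0).astype(np.uint8))
        for i in range(1,n):
            if st[i,4]>8:
                q=w[l.ravel()==i]; rc=cv2.minAreaRect((q[:,:2]*1000).astype(np.float32))
                print(lo,hi,"px",(ce[i]+[c0,r0]).round(),st[i,4],"mean",q.mean(0).round(3),"rect",np.round(rc[0]),np.round(rc[1]),round(rc[2],1))
E
```

```text
scene table z 0.0006193079873038076
0.147 0.17 px [365. 165.] 175 mean [0.521 0.195 0.16 ] rect [517. 197.] [ 19. 137.] 87.8
0.147 0.17 px [254. 204.] 92 mean [ 0.449 -0.187  0.16 ] rect [ 451. -185.] [42. 39.] 87.5
0.147 0.17 px [273. 217.] 551 mean [ 0.523 -0.166  0.156] rect [ 520. -154.] [ 91. 131.] 8.0
0.1 0.115 px [329. 147.] 247 mean [0.331 0.188 0.106] rect [325. 190.] [67. 83.] 37.5
0.1 0.115 px [364. 177.] 576 mean [0.523 0.191 0.106] rect [519. 193.] [ 66. 161.] 89.8
0.1 0.115 px [289. 219.] 14 mean [ 0.525 -0.114  0.11 ] rect [ 524. -115.] [34.  7.] 87.2
0.1 0.115 px [253. 222.] 10 mean [ 0.466 -0.209  0.109] rect [ 466. -209.] [ 2. 29.] 83.0
0.1 0.115 px [273. 236.] 83 mean [ 0.55  -0.19   0.108] rect [ 536. -200.] [105.  48.] 35.5
0.1 0.115 px [344. 236.] 63 mean [ 0.676 -0.014  0.102] rect [679. -12.] [30. 66.] 57.6
0.1 0.115 px [335. 236.] 35 mean [ 0.659 -0.036  0.102] rect [664. -37.] [41. 24.] 4.9
0.16 0.172 px [366. 165.] 98 mean [0.523 0.195 0.163] rect [519. 196.] [ 16. 133.] 87.3
0.16 0.172 px [254. 204.] 42 mean [ 0.452 -0.189  0.166] rect [ 455. -191.] [19. 3
[... 778 characters left out ...]
. 179.] 154 mean [0.327 0.18  0.105] rect [313. 192.] [ 64. 106.] 40.6
0.1 0.115 px [326. 176.] 413 mean [0.512 0.187 0.104] rect [514. 188.] [ 72. 159.] 87.5
0.1 0.115 px [325. 255.] 134 mean [ 0.494 -0.213  0.108] rect [ 493. -212.] [ 15. 132.] 86.9
0.16 0.172 px [325. 163.] 9 mean [0.509 0.188 0.163] rect [509. 187.] [12. 29.] 81.7
0.16 0.172 px [341. 231.] 23 mean [ 0.546 -0.168  0.165] rect [ 547. -169.] [15. 20.] 15.1
0.16 0.172 px [310. 238.] 33 mean [ 0.447 -0.192  0.164] rect [ 446. -192.] [19. 22.] 89.1
0.16 0.172 px [322. 242.] 62 mean [ 0.484 -0.216  0.168] rect [ 485. -209.] [34. 43.] 5.9
0.172 0.19 px [323. 235.] 115 mean [ 0.488 -0.194  0.176] rect [ 488. -200.] [63. 37.] 87.4
```

View pics/crop.png

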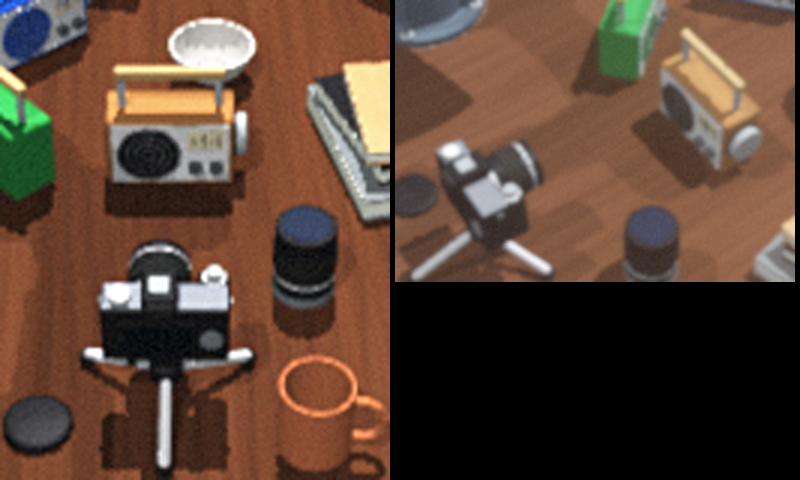

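The crop shows the wooden radio: round speaker on the left of its aluminium front, big knob on the right end, handle on top. The camera's shutter button is the round knob at right, crop (213,275) = side px (341,231), at about (0.548,-0.167,0.166). The left dial, at side (310,238), is not the shutter. I move in to look with the wrist camera.

```bash
cat >> h.py <<'E'
def plan(pos,yaw):
    """print move_arm numbers to tool-down pose pos, tool-x yaw in deg"""
    o=robot.get_obs(); M=rot(o["tool_rot"]); d=M.T@(np.array(pos)-o["position"])/.2
    y0=np.degrees(np.arctan2(M[1,0],M[0,0])); t=-((yaw-y0+180)%360-180)/180
    print("t",round(o["time"],2),"pos",o["position"].round(4),"yaw",y0.round(2),"tilt",M[:2,2].round(4),"F",o["ft_force"].round(2),"-> ",d.round(4),"turn",round(t,4))
E
echo ok
```

```text
ok
```

Emit:
{"method": "move_arm", "body": {"motion": "1 0.9 -0.7 -0.75 0; 1 0.9 -0.7 -0.75 0; 1 0.9 -0.7 -0.75 0; 1 0.9 -0.7 -0.75 0; 1 0.9 -0.7 -0.75 0; 1 0.9 -0.7 -0.75 0; 1 0.9 -0.7 -0.75 0; 1 0.9 -0.7 -0.75 0"}}

```text
time: 0.77
position: [0.3129, -0.4115, 0.384]
tool_rot: [0.989, 0.146, 0.002, 0.002]
ft_force: [0.3, -0.2, 0.4]
grip_width: 0.0869
grip_force: 0.0
```

Emit:
{"method": "move_arm", "body": {"motion": "1 1 -0.8 0 -0.04; 1 1 -0.8 0 -0.08; 1 1 -0.8 0 -0.12; 1 1 -0.8 0 -0.16; 1 1 -0.8 0 -0.2; 1 1 -0.8 0 -0.24; 1 1 -0.8 0 -0.28; 1 1 -0.8 0 -0.32; 1 1 -0.8 0 -0.36; 1 1 -0.8 0 -0.4; 1 1 -0.8 0 -0.41; 1 1 -0.8 0 -0.41"}}

```text
time: 1.77
position: [0.4562, -0.2043, 0.3793]
tool_rot: [0.705, 0.709, -0.0, -0.001]
ft_force: [-0.8, 0.4, -0.5]
grip_width: 0.0867
grip_force: 0.0
```

```bash
python3 - <<'E'
from h import *
plan([.55,-.16,.38],90)
p,d,w,m=cloud("wrist"); save("w1.png",p); np.savez("w1.npz",p=p,d=d,w=w); print(m["position"],rot(m["attitude"]).round(3))
E
```

```text
t 1.77 pos [ 0.4562 -0.2043  0.3793] yaw 90.29 tilt [-0.002   0.0008] F [-0.79  0.35 -0.45] ->  [ 0.2193  0.4701 -0.0043] turn 0.0016
[ 0.45630504 -0.12948985  0.53296404] [[ 1.     0.006 -0.   ]
 [ 0.006 -0.962 -0.275]
 [-0.002  0.275 -0.962]]
```

View pics/w1.png

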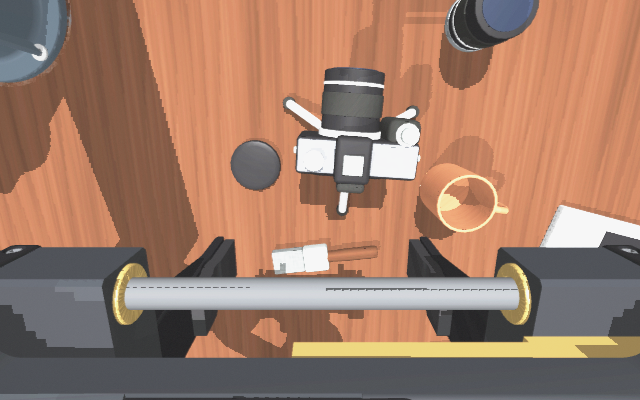

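The wrist picture shows the shutter button at (407,133), with the viewfinder at (353,165) and the lens pointing up. I measure both.

```bash
cat >> h.py <<'E'
def comps(w,lo,hi,x,y,minpx=30):
    k=(w[...,2]>lo)&(w[...,2]<hi)&(w[...,0]>x[0])&(w[...,0]<x[1])&(w[...,1]>y[0])&(w[...,1]<y[1])
    n,l,st,ce=cv2.connectedComponentsWithStats(k.astype(np.uint8))
    for i in range(1,n):
        if st[i,4]>=minpx:
            q=w[l==i]; rc=cv2.minAreaRect((q[:,:2]*1000).astype(np.float32))
            print(lo,hi,"px",ce[i].round(),st[i,4],"med",np.median(q,0).round(4),"rect",np.round(rc[0],1),np.round(rc[1],1),round(rc[2],1))
E
python3 - <<'E'
from h import *
w=np.load("w1.npz")['w']
for lo,hi in((.163,.171),(.174,.184),(.15,.161),(.005,.018)): comps(w,lo,hi,(.38,.62),(-.34,-.03))
E
```

```text
0.163 0.171 px [409. 135.] 209 med [ 0.5468 -0.1624  0.1662] rect [ 546.7 -162.7] [16.  15.6] 46.4
0.163 0.171 px [313. 160.] 324 med [ 0.447  -0.1891  0.1654] rect [ 447.  -189.6] [21.2 20.5] 0.4
0.174 0.184 px [353. 161.] 1404 med [ 0.4884 -0.1874  0.1756] rect [ 488.6 -188.1] [47.3 35.5] 86.6
0.15 0.161 px [338. 124.] 2645 med [ 0.4804 -0.1564  0.1529] rect [ 474.5 -156.7] [129.6  60.4] 53.3
0.15 0.161 px [396. 154.] 2133 med [ 0.536  -0.1852  0.1572] rect [ 536.1 -180.1] [64.4 52.2] 86.4
0.005 0.018 px [288. 102.] 88 med [ 0.4063 -0.1288  0.0138] rect [ 408.1 -131. ] [16.3 15.9] 43.6
0.005 0.018 px [414. 110.] 82 med [ 0.5891 -0.1402  0.0133] rect [ 587.6 -141.3] [15.  17.3] 50.6
0.005 0.018 px [275. 165.] 232 med [ 0.3847 -0.2215  0.0105] rect [ 386.4 -222.5] [12.7 54.8] 0.1
0.005 0.018 px [424. 185.] 86 med [ 0.611  -0.2503  0.0117] rect [ 613.1 -254.4] [49.   8.1] 84.3
0.005 0.018 px [341. 211.] 58 med [ 0.4867 -0.2944  0.0135] rect [ 487.5 -292.2] [15.4 17.1] 82.1
```

Emit:
{"method": "move_arm", "body": {"motion": "-1 0.35 0.45 0 0; -1 0.35 0.45 0 0; -1 0.35 0.45 0 0; -1 0.35 0.45 0 0; -1 0.35 0.45 0 0; -1 0.35 0.45 0 0; -1 0.35 0.45 0 0; -1 0.35 0.45 0 0"}}

```text
time: 2.48
position: [0.5454, -0.1342, 0.3805]
tool_rot: [0.706, 0.708, -0.0, -0.0]
ft_force: [0.3, -0.4, -0.3]
grip_width: 0.0416
grip_force: 0.0
```

```bash
python3 - <<'E'
from h import *
p,d,w,m=cloud("wrist"); save("w2.png",p); np.savez("w2.npz",p=p,d=d,w=w)
for lo,hi in((.163,.171),(.174,.184),(.15,.161),(.005,.018)): comps(w,lo,hi,(.38,.62),(-.34,-.03))
plan([.548,-.165,.2],90)
E
```

```text
0.163 0.171 px [323. 199.] 176 med [ 0.5474 -0.162   0.1662] rect [ 547.4 -162.4] [15.4 16.1] 0.1
0.163 0.171 px [272. 201.] 81 med [ 0.4915 -0.1636  0.1673] rect [ 491.5 -164.6] [ 6.4 36.9] 77.2
0.163 0.171 px [234. 222.] 285 med [ 0.4478 -0.1893  0.1653] rect [ 447.7 -189.3] [21.  20.8] 9.3
0.174 0.184 px [269. 222.] 1089 med [ 0.4891 -0.1845  0.1757] rect [ 488.8 -187.8] [46.6 35.6] 87.0
0.15 0.161 px [284. 199.] 4134 med [ 0.5012 -0.1718  0.1562] rect [ 497.8 -153.5] [112.8 136.1] 86.2
0.005 0.018 px [229. 150.] 88 med [ 0.408  -0.1281  0.0137] rect [ 410.9 -129.6] [22.3 15.7] 12.8
0.005 0.018 px [350. 158.] 84 med [ 0.589  -0.1393  0.0133] rect [ 587.8 -141. ] [14.9 18. ] 53.8
0.005 0.018 px [217. 207.] 110 med [ 0.3823 -0.2146  0.0108] rect [ 383.9 -222.3] [54.2  7.8] 89.8
0.005 0.018 px [364. 223.] 41 med [ 0.612  -0.2434  0.0114] rect [ 612.4 -248.5] [36.3  4.8] 74.9
0.005 0.018 px [287. 252.] 50 med [ 0.4919 -0.2937  0.0137] rect [ 489.8 -292.1] [18.9 13.2] 32.2
t 2.53 pos [ 0.5455 -0.1342  0.3807] yaw 90.18 tilt [-0.0002 -0.0001] F [ 0.43 -0.05 -0.71] ->  [-0.1541  0.0121  0.9033] turn 0.001
```

Shutter top is at (0.5472,-0.1623,0.167). The feet give a camera centre of (0.4946,-0.1877) and a yaw of 86.5°, and from these the frame predicts a shutter at (0.5473,-0.1619), so they agree.

Emit:
{"method": "move_arm", "body": {"motion": "-1 -0.14 0.009 0.2 0; -1 -0.14 0.009 0.4 0; -1 -0.14 0.009 0.6 0; -1 -0.14 0.009 0.75 0; -1 -0.14 0.009 0.85 0; -1 -0.14 0.009 0.92 0; -1 -0.14 0.009 0.95 0; -1 -0.14 0.009 0.95 0; -1 -0.14 0.009 0.95 0; -1 -0.14 0.009 0.95 0", "newtons": 10}}

```text
time: 3.37
position: [0.5491, -0.162, 0.192]
tool_rot: [0.705, 0.709, 0.0, 0.001]
ft_force: [0.7, 0.2, -0.2]
grip_width: 0.0005
grip_force: 0.0
```

```bash
python3 - <<'E'
from h import *
plan([.5472,-.1623,.170],90)
print(robot.get_obs()["grip_width"])
E
```

```text
t 3.37 pos [ 0.5491 -0.162   0.192 ] yaw 90.26 tilt [ 0.0027 -0.0014] F [ 0.66  0.2  -0.23] ->  [-0.0015 -0.0098  0.1101] turn 0.0015
0.0005319657538983678
```

Emit:
{"method": "move_arm", "body": {"motion": "-1 0 -0.009 0.03 0; -1 0 -0.009 0.06 0; -1 0 -0.009 0.07 0; -1 0 -0.009 0.08 0; -1 0 -0.009 0.09 0; -1 0 -0.009 0.1 0; -1 0 -0.009 0.105 0; -1 0 -0.009 0.105 0; -1 0 -0.009 0.105 0"}}

```text
time: 4.12
position: [0.5461, -0.1611, 0.1703]
tool_rot: [0.705, 0.709, -0.0, -0.0]
ft_force: [-2.9, 2.3, 6.2]
grip_width: 0.0002
grip_force: 3.4
```

Emit:
{"method": "move_arm", "body": {"motion": "-1 0 0 0.004 0; -1 0 0 0.004 0; -1 0 0 0.004 0"}}

```text
time: 4.37
position: [0.5461, -0.1611, 0.1702]
tool_rot: [0.705, 0.709, -0.0, -0.0]
ft_force: [-3.9, 1.4, 10.3]
grip_width: 0.0006
grip_force: 5.3
```

Pressing 0.8 mm deeper raised the force from 6 to 10 N with no travel, so the button is on its hard stop. Now I release and rise.

Emit:
{"method": "move_arm", "body": {"motion": "-1 0 0 -0.01 0; -1 0 0 -0.03 0; -1 0 0 -0.06 0; -1 0 0 -0.1 0; -1 0 0 -0.25 0; 1 0 0 -0.45 0; 1 0 0 -0.65 0; 1 0 0 -0.85 0; 1 0 0 -1 0; 1 0 0 -1 0; 1 0 0 -1 0"}}

```text
time: 5.28
position: [0.5476, -0.1618, 0.3716]
tool_rot: [0.705, 0.709, 0.001, 0.003]
ft_force: [-0.3, 0.5, 0.1]
grip_width: 0.0325
grip_force: 0.0
```

```bash
python3 - <<'E'
from h import *
plan([.53,.12,.38],180)
p,d,w,m=cloud("wrist"); np.savez("w3.npz",p=p,d=d,w=w)
comps(w,.163,.171,(.52,.62),(-.34,-.03));comps(w,.174,.184,(.38,.62),(-.34,-.03))
E
```

```text
t 5.28 pos [ 0.5476 -0.1618  0.3716] yaw 90.29 tilt [ 0.0058 -0.003 ] F [-0.3   0.55  0.12] ->  [ 1.4094 -0.0804 -0.0465] turn -0.4984
0.163 0.171 px [320. 176.] 198 med [ 0.5475 -0.1625  0.1661] rect [ 547.  -162.3] [15.9 15.8] 89.5
0.174 0.184 px [264. 201.] 1334 med [ 0.4891 -0.1866  0.1756] rect [ 488.9 -187.9] [47.5 35. ] 86.6
```

Emit:
{"method": "move_arm", "body": {"motion": "1 1 -0.1 -0.05 -0.04; 1 1 -0.1 -0.05 -0.08; 1 1 -0.1 -0.05 -0.12; 1 1 -0.1 -0.05 -0.16; 1 1 -0.1 -0.05 -0.2; 1 1 -0.1 -0.05 -0.24; 1 1 -0.1 -0.05 -0.28; 1 1 -0.1 -0.05 -0.32; 1 1 -0.1 -0.05 -0.36; 1 1 -0.1 -0.05 -0.4; 1 1 -0.1 -0.05 -0.44; 1 1 -0.1 -0.05 -0.48"}}

```text
time: 6.33
position: [0.5244, 0.0388, 0.3764]
tool_rot: [0.03, 1.0, 0.0, -0.002]
ft_force: [-0.4, -0.4, 0.2]
grip_width: 0.0869
grip_force: 0.0
```

```bash
python3 - <<'E'
from h import *
plan([.515,.19,.38],180)
p,d,w,m=cloud("wrist"); save("w4.png",p); np.savez("w4.npz",p=p,d=d,w=w)
comps(w,.155,.17,(.38,.66),(.05,.35));comps(w,.1,.112,(.38,.68),(.05,.35))
E
```

```text
t 6.33 pos [0.5244 0.0388 0.3764] yaw 176.59 tilt [-0.0049  0.0007] F [-0.37 -0.37  0.18] ->  [ 0.0918  0.7519 -0.0174] turn -0.0189
0.155 0.17 px [468. 153.] 1695 med [0.5093 0.1941 0.161 ] rect [514.4 195.2] [ 13.6 134.8] 87.5
0.1 0.112 px [442. 144.] 4827 med [0.5051 0.1845 0.1053] rect [514.6 193.8] [ 65. 159.] 86.6
```

View pics/w4.png

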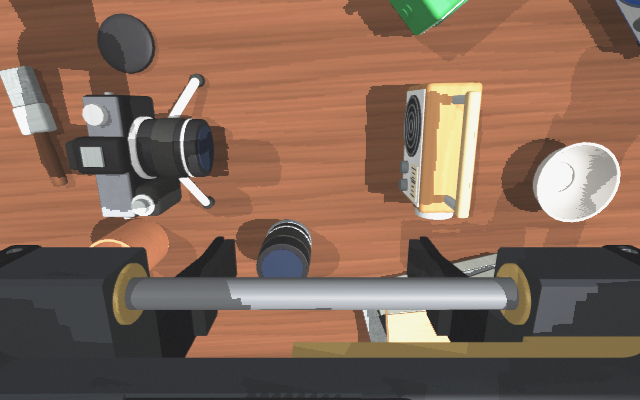

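The wrist picture shows the wooden radio's top and handle at (442,144) and (468,153). The bowl is at (577,180), close to where the sockets end will swing. I measure the bowl and refine the radio's angle.

```bash
python3 - <<'E'
from h import *
w=np.load("w4.npz")['w']
for lo,hi in((.155,.17),(.1,.112)):
    k=(w[...,2]>lo)&(w[...,2]<hi)&(abs(w[...,0]-.515)<.1)&(abs(w[...,1]-.193)<.06)
    q=(w[k][:,:2]*1000).astype(np.float32); 
    c=q-q.mean(0); e=np.linalg.svd(c,full_matrices=False)[2][0]; print(lo,q.mean(0),np.degrees(np.arctan2(e[1],e[0])))
comps(w,.035,.056,(.45,.75),(.26,.5))
comps(w,.01,.056,(.45,.75),(.26,.5))
E
```

```text
0.155 [510.82388 194.43398] -2.4711597
0.1 [507.3468  185.70772] -4.5366554
0.035 0.056 px [586. 184.] 1867 med [0.5842 0.4256 0.0457] rect [579.2 397.6] [114.7 114.4] 30.1
0.035 0.056 px [485. 273.] 123 med [0.716  0.2811 0.0413] rect [716.9 278.2] [ 2.8 36.6] 17.4
0.01 0.056 px [581. 182.] 4246 med [0.5866 0.4234 0.0317] rect [579.2 397.6] [114.7 114.4] 30.1
0.01 0.056 px [482. 267.] 454 med [0.7124 0.2807 0.0325] rect [712.7 285.2] [10.1 52.7] 12.6
```

Emit:
{"method": "move_arm", "body": {"motion": "1 0.06 0.2 0 0; 1 0.06 0.4 0 -0.005; 1 0.06 0.6 0 -0.005; 1 0.06 0.77 0 -0.005; 1 0.06 0.77 0 -0.005; 1 0.06 0.77 0 -0.005; 1 0.06 0.77 0 -0.005"}}

```text
time: 6.97
position: [0.5229, 0.1926, 0.3773]
tool_rot: [0.025, 1.0, -0.001, -0.001]
ft_force: [1.2, -0.4, -0.4]
grip_width: 0.0871
grip_force: 0.0
```

```bash
python3 - <<'E'
from h import *
p,d,w,m=cloud("wrist"); save("w5.png",p)
comps(w,.155,.17,(.38,.66),(.05,.35));comps(w,.1,.112,(.38,.68),(.05,.35));comps(w,.035,.056,(.45,.75),(.26,.5))
plan([.5145,.1950,.144],176.7)
E
```

```text
0.155 0.17 px [325. 163.] 1470 med [0.5103 0.1959 0.1612] rect [514.6 195.5] [ 12.2 135.7] 87.5
0.1 0.112 px [324. 153.] 5374 med [0.5058 0.1953 0.1052] rect [514.4 195.5] [ 66.2 158.7] 87.6
0.035 0.056 px [476. 194.] 1581 med [0.5923 0.4222 0.0466] rect [579.5 397.6] [114.1 114.2] 58.9
0.035 0.056 px [394. 275.] 36 med [0.712  0.2964 0.0369] rect [712.1 295.6] [20.4  7.1] 87.5
t 7.02 pos [0.5232 0.1921 0.3777] yaw 177.03 tilt [-0.0023 -0.001 ] F [ 0.77 -0.77  0.71] ->  [0.0414 0.0136 1.1684] turn 0.0019
```

Both views agree: handle centre (0.5145,0.1955), top 0.161, long axis at -2.4°. The bowl, at (0.579,0.398), is clear of the turn. I descend in two steps.

Emit:
{"method": "move_arm", "body": {"motion": "1 0.04 0.016 0.2 -0.003; 1 0.04 0.016 0.4 -0.003; 1 0.04 0.016 0.6 -0.003; 1 0.04 0.016 0.75 -0.003; 1 0.04 0.016 0.85 -0.003; 1 0.04 0.016 0.85 -0.003; 1 0.04 0.016 0.85 -0.003; 1 0.04 0.016 0.85 -0.003", "newtons": 40}}

```text
time: 7.68
position: [0.517, 0.1959, 0.2101]
tool_rot: [0.021, 1.0, 0.0, 0.001]
ft_force: [0.8, -0.5, 0.1]
grip_width: 0.0868
grip_force: 0.0
```

```bash
python3 - <<'E'
from h import *
plan([.5145,.1955,.144],177.6)
E
```

```text
t 7.68 pos [0.517  0.1959 0.2101] yaw 177.57 tilt [0.0025 0.0003] F [ 0.83 -0.52  0.08] ->  [ 0.0134 -0.0027  0.3303] turn -0.0001
```

Emit:
{"method": "move_arm", "body": {"motion": "1 0.01 -0.002 0.1 0; 1 0.01 -0.002 0.2 0; 1 0.01 -0.002 0.28 0; 1 0.01 -0.002 0.32 0; 1 0.01 -0.002 0.33 0; 1 0.01 -0.002 0.33 0; 1 0.01 -0.002 0.33 0; 0 0.01 -0.002 0.33 0; -0.4 0.01 -0.002 0.33 0; -0.5 0.01 -0.002 0.33 0; -0.6 0.01 -0.002 0.33 0"}}

```text
time: 8.6
position: [0.5139, 0.1964, 0.1432]
tool_rot: [0.02, 1.0, 0.0, 0.0]
ft_force: [-1.4, -1.0, -0.2]
grip_width: 0.0682
grip_force: 0.0
```

Emit:
{"method": "move_arm", "body": {"motion": "-0.7 0 0 0 0; -0.75 0 0 0 0; -0.8 0 0 0 0; -0.85 0 0 0 0; -0.9 0 0 0 0; -1 0 0 0 0; -1 0 0 0 0; -1 0 0 0 0; -1 0 0 0 0; -1 0 0 0 0"}}

```text
time: 9.43
position: [0.5137, 0.1963, 0.1427]
tool_rot: [0.02, 1.0, -0.0, -0.0]
ft_force: [-0.7, 0.4, 0.1]
grip_width: 0.0127
grip_force: 40.0
```

```bash
python3 - <<'E'
from h import *
plan([.5145,.1955,.144],177.6); o=robot.get_obs(); print(o["grip_width"],o["grip_force"],o["moment"],o["q"].round(2))
E
```

```text
t 9.43 pos [0.5137 0.1963 0.1427] yaw 177.67 tilt [-0.0001 -0.0001] F [-0.73  0.4   0.08] ->  [-0.0041 -0.0037 -0.0064] turn 0.0004
0.012748352921746543 39.99978192150593 [ 0.01683797 -0.14837052  0.00477545] [ 0.16  0.55  1.7  -0.    0.89 -1.37]
```

Gripped (12.7 mm, 40 N). Lift slowly.

Emit:
{"method": "move_arm", "body": {"motion": "-1 0 0 -0.01 0; -1 0 0 -0.025 0; -1 0 0 -0.045 0; -1 0 0 -0.07 0; -1 0 0 -0.095 0; -1 0 0 -0.115 0; -1 0 0 -0.13 0; -1 0 0 -0.14 0; -1 0 0 -0.15 0; -1 0 0 -0.15 0; -1 0 0 -0.15 0; -1 0 0 -0.15 0"}}

```text
time: 10.43
position: [0.5136, 0.1963, 0.1726]
tool_rot: [0.02, 1.0, -0.0, -0.0]
ft_force: [0.1, 0.7, -6.0]
grip_width: 0.0123
grip_force: 40.0
```

```bash
python3 - <<'E'
from h import *
plan([.5137,.1963,.1727],87); o=robot.get_obs(); print(o["grip_width"],o["grip_force"],o["moment"])
p,d,w,m=cloud("side"); save("s2.png",p[120:310,220:440])
comps(w,.127,.147,(.38,.68),(.1,.3))
E
```

```text
t 10.43 pos [0.5136 0.1963 0.1726] yaw 177.67 tilt [-0.0004 -0.0001] F [ 0.08  0.73 -6.02] ->  [-0.0007  0.0001 -0.0005] turn 0.5037
0.012317538966388465 39.99893819913268 [ 0.06435554 -0.13726138 -0.03694342]
0.127 0.147 px [326. 170.] 488 med [0.5125 0.1868 0.1337] rect [513.9 191. ] [ 78.1 159.2] 86.1
```

View pics/s2.png

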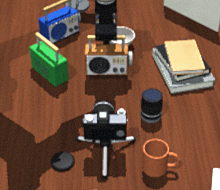

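The picture shows the radio hanging level from the gripper at crop (107,60), weighing 6 N. Now the quarter turn clockwise.

Emit:
{"method": "move_arm", "body": {"motion": "-1 0 0 0 0.005; -1 0 0 0 0.015; -1 0 0 0 0.035; -1 0 0 0 0.06; -1 0 0 0 0.085; -1 0 0 0 0.11; -1 0 0 0 0.135; -1 0 0 0 0.16; -1 0 0 0 0.185; -1 0 0 0 0.21; -1 0 0 0 0.23; -1 0 0 0 0.25"}}

```text
time: 11.48
position: [0.5136, 0.1963, 0.1726]
tool_rot: [0.403, 0.915, -0.0, -0.0]
ft_force: [-1.0, -0.6, -5.1]
grip_width: 0.0124
grip_force: 40.0
```

Emit:
{"method": "move_arm", "body": {"motion": "-1 0 0 0 0.025; -1 0 0 0 0.05; -1 0 0 0 0.075; -1 0 0 0 0.1; -1 0 0 0 0.125; -1 0 0 0 0.15; -1 0 0 0 0.175; -1 0 0 0 0.2; -1 0 0 0 0.22; -1 0 0 0 0.235; -1 0 0 0 0.248; -1 0 0 0 0.254"}}

```text
time: 12.48
position: [0.5136, 0.1963, 0.1726]
tool_rot: [0.726, 0.687, -0.0, -0.0]
ft_force: [-0.1, -0.0, -4.8]
grip_width: 0.0126
grip_force: 40.0
```

Emit:
{"method": "move_arm", "body": {"motion": "-1 0 0 0 0; -1 0 0 0 0; -1 0 0 0 0; -1 0 0 0 0"}}

```text
time: 12.82
position: [0.5137, 0.1963, 0.1727]
tool_rot: [0.726, 0.688, -0.0, -0.0]
ft_force: [0.8, -0.4, -5.2]
grip_width: 0.0124
grip_force: 40.0
```

```bash
python3 - <<'E'
from h import *
plan([.5137,.1963,.1427],87); o=robot.get_obs(); print(o["grip_width"],o["grip_force"],o["moment"])
p,d,w,m=cloud("scene"); np.savez("sc2.npz",p=p,d=d,w=w)
comps(w,.127,.147,(.38,.68),(.05,.35))
E
```

```text
t 12.82 pos [0.5137 0.1963 0.1727] yaw 86.97 tilt [-0.0001 -0.    ] F [ 0.78 -0.38 -5.16] ->  [-2.000e-04  1.000e-04  1.501e-01] turn -0.0002
0.012438533892041548 39.998795092105865 [-0.02763997 -0.10958363 -0.01589854]
0.127 0.147 px [362. 173.] 565 med [0.5277 0.1786 0.1355] rect [517.1 194.6] [161.1  71.6] 86.5
```

Turned to 86.97°; the scene view shows the cabinet at 86.5°. Lower gently.

Emit:
{"method": "move_arm", "body": {"motion": "-1 0 0 0.02 0; -1 0 0 0.05 0; -1 0 0 0.08 0; -1 0 0 0.1 0; -1 0 0 0.115 0; -1 0 0 0.125 0; -1 0 0 0.132 0; -1 0 0 0.138 0; -1 0 0 0.142 0; -1 0 0 0.145 0; -1 0 0 0.147 0; -1 0 0 0.147 0"}}

```text
time: 13.87
position: [0.5138, 0.1963, 0.1434]
tool_rot: [0.726, 0.688, 0.0, 0.0]
ft_force: [-0.3, 0.4, -5.2]
grip_width: 0.0124
grip_force: 40.0
```

Emit:
{"method": "move_arm", "body": {"motion": "-1 0 0 0.001 0; -1 0 0 0.002 0; -1 0 0 0.003 0; -1 0 0 0.003 0; -1 0 0 0.003 0"}}

```text
time: 14.28
position: [0.5137, 0.1964, 0.1428]
tool_rot: [0.726, 0.688, 0.0, 0.0]
ft_force: [0.7, -0.4, -5.3]
grip_width: 0.0126
grip_force: 40.0
```

Emit:
{"method": "move_arm", "body": {"motion": "-1 0 0 0.001 0; -1 0 0 0.002 0; -1 0 0 0.003 0; -1 0 0 0.003 0; -1 0 0 0.003 0"}}

```text
time: 14.7
position: [0.5139, 0.1964, 0.1427]
tool_rot: [0.726, 0.688, 0.0, 0.0]
ft_force: [-1.4, 0.1, 2.6]
grip_width: 0.0127
grip_force: 40.0
```

The radio stands on the table. I release, then rise.

Emit:
{"method": "move_arm", "body": {"motion": "-0.65 0 0 -0.001 0; -0.6 0 0 -0.001 0; -0.5 0 0 -0.001 0; -0.3 0 0 -0.001 0; 0 0 0 -0.001 0; 0 0 0 -0.001 0; 0 0 0 -0.001 0; 0 0 0 -0.001 0"}}

```text
time: 15.37
position: [0.5138, 0.1963, 0.1423]
tool_rot: [0.726, 0.688, 0.0, 0.0]
ft_force: [0.1, 0.8, -1.3]
grip_width: 0.0416
grip_force: 0.0
```

Emit:
{"method": "move_arm", "body": {"motion": "0 0 0 -0.05 0; 0 0 0 -0.15 0; 0 0 0 -0.3 0; 0 0 0 -0.5 0; 0 0 0 -0.7 0; 0 0 0 -0.9 0; 0 0 0 -1 0; 0 0 0 -1 0; 0 0 0 -1 0; 0 0 0 -1 0"}}

```text
time: 16.2
position: [0.5127, 0.1962, 0.3416]
tool_rot: [0.726, 0.688, -0.001, -0.001]
ft_force: [-0.8, 1.0, -0.6]
grip_width: 0.0432
grip_force: 0.0
```

Emit:
{"method": "move_arm", "body": {"motion": "0 -0.2 0 -0.2 0; 0 -0.4 0 -0.2 0; 0 -0.6 0 -0.2 0; 0 -0.8 0 -0.2 0; 0 -0.9 0 -0.2 0; 0 -0.9 0 -0.2 0; 0 -0.9 0 -0.2 0; 0 -0.9 0 -0.2 0"}}

```text
time: 16.87
position: [0.5035, 0.0171, 0.3809]
tool_rot: [0.726, 0.688, -0.001, -0.002]
ft_force: [-0.5, -0.2, -0.6]
grip_width: 0.0437
grip_force: 0.0
```

```bash
python3 - <<'E'
from h import *
for n in("scene","side"):
    p,d,w,m=cloud(n); print(n); comps(w,.155,.17,(.38,.68),(.05,.35),20);comps(w,.1,.112,(.38,.68),(.05,.35))
    if n=="side": save("s3.png",cv2.resize(p[120:310,220:440],None,fx=2.5,fy=2.5))
p,d,w,m=cloud("wrist"); print("wrist");comps(w,.155,.17,(.38,.68),(.05,.35));comps(w,.1,.112,(.38,.68),(.05,.35));comps(w,.163,.171,(.52,.62),(-.34,-.03));comps(w,.174,.184,(.38,.62),(-.34,-.03))
plan([.5472,-.1623,.37],87)
E
```

```text
scene
0.155 0.17 px [365. 164.] 147 med [0.5189 0.1957 0.161 ] rect [517.5 196.3] [136.4  16.5] 86.4
0.1 0.112 px [363. 177.] 599 med [0.5231 0.1921 0.1057] rect [519.5 194.5] [160.9  68.8] 85.1
side
0.155 0.17 px [326. 163.] 69 med [0.5137 0.1945 0.1611] rect [514.7 191.6] [137.8  11.2] 87.7
0.1 0.112 px [326. 177.] 361 med [0.509  0.1813 0.1044] rect [513.1 190.6] [166.   66.1] 86.2
wrist
0.155 0.17 px [322.  32.] 913 med [0.5117 0.1578 0.1611] rect [511.8 156.6] [59.5 13. ] 86.9
0.1 0.112 px [323.  42.] 3734 med [0.5105 0.1572 0.1052] rect [511.4 158.1] [84.8 66.7] 86.9
0.163 0.171 px [365. 317.] 140 med [ 0.5473 -0.1612  0.1661] rect [ 546.9 -162.2] [15.6 15.6] 82.1
0.174 0.184 px [318. 334.] 420 med [ 0.4896 -0.175   0.1753] rect [ 489.8 -174.8] [21.9 33.9] 86.2
t 17.02 pos [0.5039 0.0179 0.3817] yaw 87.06 tilt [-0.0014  0.0006] F [-0.47  0.23  0.13] ->  [-0.8886  0.2625  0.0576] turn 0.0004
```

View pics/s3.png

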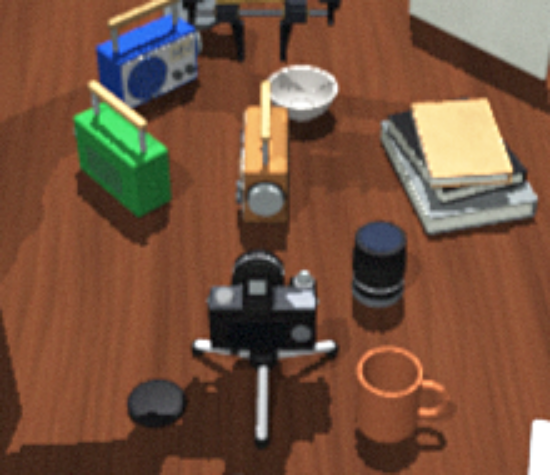

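The picture shows the radio standing free with its knob (265,200) facing the camera, and the other things in place. The radio measures yaw 86.9°, centre (0.514,0.196). Second press.

Emit:
{"method": "move_arm", "body": {"motion": "-1 -0.2 0.06 0.05 0; -1 -0.4 0.12 0.05 0; -1 -0.6 0.18 0.05 0; -1 -0.75 0.22 0.05 0; -1 -0.85 0.25 0.05 0; -1 -0.89 0.262 0.05 0; -1 -0.89 0.262 0.05 0; -1 -0.89 0.262 0.05 0; -1 -0.89 0.262 0.05 0", "newtons": 10}}

```text
time: 17.77
position: [0.5467, -0.1618, 0.3723]
tool_rot: [0.725, 0.689, 0.0, -0.001]
ft_force: [-0.1, -0.3, 0.5]
grip_width: 0.0011
grip_force: 0.0
```

```bash
python3 - <<'E'
from h import *
plan([.5472,-.1623,.192],87)
E
```

```text
t 17.77 pos [ 0.5467 -0.1618  0.3723] yaw 87.07 tilt [-0.0006  0.0011] F [-0.12 -0.31  0.5 ] ->  [-0.0031  0.0031  0.9016] turn 0.0004
```

Emit:
{"method": "move_arm", "body": {"motion": "-1 -0.003 0.003 0.15 0; -1 -0.003 0.003 0.35 0; -1 -0.003 0.003 0.55 0; -1 -0.003 0.003 0.7 0; -1 -0.003 0.003 0.8 0; -1 -0.003 0.003 0.87 0; -1 -0.003 0.003 0.9 0; -1 -0.003 0.003 0.9 0; -1 -0.003 0.003 0.9 0; -1 -0.003 0.003 0.9 0; -1 -0.003 0.003 0.9 0"}}

```text
time: 18.68
position: [0.5484, -0.1647, 0.1939]
tool_rot: [0.726, 0.688, 0.001, 0.001]
ft_force: [-0.2, -1.2, 0.1]
grip_width: 0.0005
grip_force: 0.0
```

```bash
python3 - <<'E'
from h import *
plan([.5472,-.1623,.1705],87)
E
```

```text
t 18.68 pos [ 0.5484 -0.1647  0.1939] yaw 86.98 tilt [ 0.0027 -0.0014] F [-0.17 -1.21  0.11] ->  [ 0.0117 -0.0072  0.1169] turn -0.0001
```

Emit:
{"method": "move_arm", "body": {"motion": "-1 0 0 0.02 0; -1 0 0 0.04 0; -1 0 0 0.06 0; -1 0 0 0.07 0; -1 0 0 0.08 0; -1 0 0 0.09 0; -1 0 0 0.1 0; -1 0 0 0.105 0; -1 0 0 0.11 0; -1 0 0 0.11 0; -1 0 0 0.11 0"}}

```text
time: 19.6
position: [0.5474, -0.1645, 0.1706]
tool_rot: [0.726, 0.688, -0.0, -0.0]
ft_force: [-2.1, 1.0, 4.1]
grip_width: 0.0004
grip_force: 1.9
```

Emit:
{"method": "move_arm", "body": {"motion": "-1 0 0 0.003 0; -1 0 0 0.006 0; -1 0 0 0.006 0; -1 0 0 0.006 0"}}

```text
time: 19.93
position: [0.5475, -0.1646, 0.1703]
tool_rot: [0.726, 0.688, -0.0, 0.0]
ft_force: [-4.3, -0.5, 9.3]
grip_width: 0.0008
grip_force: 4.6
```

On the hard stop again (9.3 N at z = 0.1703, as the first time). Release and rise.

Emit:
{"method": "move_arm", "body": {"motion": "-1 0 0 -0.005 0; -1 0 0 -0.03 0; -1 0 0 -0.06 0; -1 0 0 -0.1 0; -1 0 0 -0.25 0; -1 0 0 -0.45 0; -1 0 0 -0.65 0; -1 0 0 -0.85 0; -1 0 0 -0.95 0; -1 0 0 -0.95 0; -1 0 0 -0.95 0; -1 0 0 -0.95 0"}}

```text
time: 20.93
position: [0.5469, -0.1642, 0.3581]
tool_rot: [0.726, 0.688, -0.0, -0.001]
ft_force: [-0.3, 0.2, 0.9]
grip_width: 0.0001
grip_force: 0.0
```

```bash
python3 - <<'E'
from h import *
p,d,w,m=cloud("wrist");comps(w,.163,.171,(.52,.62),(-.34,-.03));comps(w,.174,.184,(.38,.62),(-.34,-.03));comps(w,.005,.018,(.38,.62),(-.34,-.03),60)
p,d,w,m=cloud("side");comps(w,.155,.17,(.38,.68),(.05,.35),20)
print(robot.get_obs()["time"])
E
```

```text
0.163 0.171 px [322. 177.] 212 med [ 0.5474 -0.1624  0.1664] rect [ 547.5 -162.5] [15.8 16.1] 40.8
0.174 0.184 px [265. 206.] 1419 med [ 0.4888 -0.1868  0.1757] rect [ 488.7 -187.8] [46.6 35.5] 87.0
0.005 0.018 px [222. 136.] 89 med [ 0.4078 -0.1283  0.0135] rect [ 407.7 -130.2] [16.7 13.7] 47.3
0.005 0.018 px [350. 138.] 92 med [ 0.5893 -0.1396  0.0134] rect [ 588.5 -141.9] [15.4 17.1] 21.2
21.0333
```

The camera has not moved and the button is up; the arm touches nothing.

```bash
python3 -c "
from rig import robot
print(robot.hand_in())"
```

```text
the job is handed in; nothing more can be done
None
```

Both pictures are taken, with the shutter reaching its hard stop and springing back each time; the radio was turned a quarter turn on the spot so its knob end faces the camera, the camera stayed put, nothing else was disturbed, and I handed the job in at about 21 s.

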